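Start the flange nut on the mould clamp's bare stud

ROBOT

A 6-joint arm with a two-finger parallel gripper is mounted at the origin on a cart in front of the work surface, level with it; the furniture and walls round the work are solid. World frame = base frame: x ahead of the robot, y to its left, z up, the work surface at z = 0. Lengths are in mm, angles in degrees, forces in N, time in s.
With the tool pointing down it reaches from about 250 to 725 mm from the base axis. Payload 4 kg.
Tool frame: the origin (TCP) lies at the very end of the fingers, on their centre line; the grasp point (between the pads) lies 19 mm behind it; x points along the fingers, y is the direction in which the jaws open and shut, and the axes are right-handed (so a half turn about x gives the same grasp; the last joint's range is limited). The gripper opens to 85 mm and grips with 20 to 120 N. Pads are 22 mm wide; open, the fingers measure 114 mm over their backs; the gripper's body (76 mm by 85 mm) begins 54 mm behind the grasp point. The pads swing forward as they close: fully open they stand 13 mm farther back than shut.
Start: joints at [67.953, 13.785, 0.286, 76.501, 0, 90], TCP at [187.685, 463.437, 231.306] pointing down, gripper open.
Joint ranges: [-155.79, 155.79], [-60.16, 107.12], [-62.33, 73.08], [-114, 123.19], [-81.49, 82.49], [-180, 180]. Speed limits (degrees/s): [159.86, 159.86, 180, 180, 180, 180].

INTERFACE

Orientations are given as a 3x3 rotation matrix whose columns are the frame's x, y, z axes.
In Python, from plant import bot gives the robot as it stands. The module is installed in compiled form; this text tells all that it offers.
- The arm moves only by the shell command python3 -m pendant 'ROWS'. ROWS is JSON, one flat list of numbers, 5 for each row, row after row: the opening, from -1 (shut) to 1 (fully open), so that 0 is half open, then the shift along the tool's x, y, z in cm, then the turn about the tool's x in degrees. In form: [hand, x, y, z, turn, hand, x, y, z, turn, ...]. A call has 1 to 12 rows; each row shifts and turns the commanded pose from where the row before left it, along the tool's axes as they then stand; what a row does not reach is not made up. A row lasts 1/12 s, in which the tool goes at most 41.7 mm and 7.16 degrees, less where a joint would pass 70% of its speed; a pose out of reach is approached as far as the arm can. A call is refused whole if a number of a shift passes 4.17 or a number of a turn 7.16, either way. A call with a gripper value outside its range is refused whole. The fingers move at their own pace and stop on an object; the grip force is fixed at half the most. Time passes only in rows, so rows that do not move let the fingers close. It gives the time, the measured TCP pose, the force and the opening at its end, in the units of the state.
- bot.read_state(): the state, without advancing time (a new reading comes with each control period).
- bot.camera(name): name is "scene" or "top"; returns (picture, depth): 420x560x3 uint8, blue, green, red; 420x560 float32, mm along the optical axis (not along the pixel's ray), 0 where there is no reading.
- bot.camera_params(name): a dict with "fx", "fy", "cx", "cy" (pixels), "rvec" (rotation vector, rad) and "tvec" (3), from world to camera coordinates, as OpenCV has them. Camera axes: x right, y down, z forward; pixel columns grow to the right and rows downward; lengths in mm; the calibration is good to about 2 mm. A picture is of the moment at which its call begins. camera_params takes no time and is no camera call.
- bot.sign_off(): hands the job in, once; it reports no verdict.
The state is a dict: "clock": time; "joint_positions": joint angles; "qvel": joint speeds; "effort": joint torques, N m; "tool_pos": TCP position; "tool_rot": TCP orientation; "force": force on the tool from outside, world axes, zero at the start; "ft_torque": the same for the moment, N m; "finger_gap": finger opening in mm.
Only numpy, scipy, OpenCV 4.12 (cv2) and the standard library are available. Lean on these libraries where they do the work, as an engineer would, in place of code of your own. Each camera call takes 0.05 s, during which the arm holds its last target.

TASK

Fit the loose flanged hex nut on the bare stud of the plaster mould's clamp: set it flange down on the stud, turn it backwards (counter-clockwise from above) under light pressure until the thread has climbed to its highest point and drops in, then run it down clockwise until the flange just bears on the clamp bar, and let go. Never force the thread, and only snug the nut: plaster cracks when overtightened; leave the things lying about alone.

Things in the scene. Friction and masses are not known exactly. Their poses are not given: they have to be found in the camera images.
- nut_center (a point): Centre, half-way up, of the loose steel nut lying flange down on the bench: hex 46 mm across flats, 36 mm high over all, its foot a round flange 62 mm wide, 5 mm thick. z up along the bore; x points through the middle of a flat (flats every 60 degrees). Three thread ribs start inside the bore, their lowest faces 2.5 mm above the flange's underside. 0.2 to 0.3 kg.
- stud_end (a point): On the axis of the bare upright stud, level with the top end of its thread; z up. Thread 30 mm over ribs: right-hand, three starts, 6 mm rib to rib, 18 mm a full turn, about 1 mm slack; how it is turned is not given. A smooth 22 mm point goes on 11 mm above, its last 4.5 mm coned to 14 mm. The clamp bar's top lies 13.5 mm below: about 5 mm of run after the drop.
- stud_anchor: The bare stud as a whole, fixed to the base board (it cannot turn); origin on its axis at the board's top, 87.5 mm below the thread's end.
- flange_nut: The loose nut as a whole; origin at the centre of its flange's underside, 18 mm below its centre.
- clamp_bar: Flat aluminium bar, 264 x 52 x 10 mm, lying loose across the plaster mould with a stud through the hole near each end; origin at the centre of its underside, long along y. The other stud already carries its nut.
- stamp: Bystander: small waisted plaster stamp, 42 mm wide, 52 mm high, standing on the bench; origin under its centre.
- ring_cutter: Bystander: tin ring cutter, 66 mm wide, 30 mm high, on the bench; origin under its centre.
- kidney_rubber: Bystander: flat black kidney-shaped rubber rib, 93 x 34 x 8 mm, on the bench; origin under its centre.
There are look-alikes about, which are no part of the job. What is shaped like the flange_nut but orange is not meant.

How it is judged:
By the outcome, as a careful person would: the job done as asked, in the order asked, and still so for the second after the job is handed in, with the robot touching nothing.
It also fails if it takes over 64 s, if anything falls off the work surface, if the arm or the gripper's body presses on something with over 40 N, if the wrist force passes 120 N, or if a joint passes its speed limit or range.

## Working session

There is one attempt and no reset: what is moved stays moved. The work goes in short steps, Python scripts to look and compute and a shell command to move; the robot and the scene stay as the last step left them, time stands still between calls to the robot, and variables do not carry over. Pictures are saved under pics/ and viewed, and the job is handed in when it is done.

```bash
mkdir -p pics
cat > h.py <<'E'
import numpy as np, cv2
from plant import bot
def grab(n,tag):
    p,d=bot.camera(n); cv2.imwrite(f'pics/{tag}.png',p); np.savez(f'pics/{tag}.npz',p=p,d=d); return p,d
def cam(n):
    c=bot.camera_params(n); R=cv2.Rodrigues(np.array(c['rvec'],float))[0]; return c,R,np.array(c['tvec'],float).ravel()
def toworld(n,u,v,d):
    c,R,t=cam(n); X=np.stack([(np.asarray(u)-c['cx'])/c['fx']*d,(np.asarray(v)-c['cy'])/c['fy']*d,d*np.ones_like(np.asarray(u,float))],-1)
    return (X-t)@R
def atz(n,u,v,z):
    c,R,t=cam(n); o=-R.T@t; r=R.T@np.array([(u-c['cx'])/c['fx'],(v-c['cy'])/c['fy'],1]); return o+r*(z-o[2])/r[2]
def proj(n,P):
    c,R,t=cam(n); q=R@np.asarray(P,float)+t; return c['fx']*q[0]/q[2]+c['cx'],c['fy']*q[1]/q[2]+c['cy']
def crop(src,u0,v0,u1,v1,s,out):
    p=cv2.imread(f'pics/{src}.png'); cv2.imwrite(f'pics/{out}.png',cv2.resize(p[v0:v1,u0:u1],None,fx=s,fy=s,interpolation=cv2.INTER_CUBIC))
E
python3 - <<'E'
from h import *
print(bot.read_state())
for n in('scene','top'):
    grab(n,n+'0'); c,R,t=cam(n); print(n,c,-R.T@t, R.round(3).tolist())
E
```

```text
{'clock': 0.0, 'joint_positions': array([6.79535611e+01, 1.38317145e+01, 2.12871059e-01, 7.65011240e+01,
       1.20111589e-03, 9.00019862e+01]), 'qvel': array([-0.00248438,  0.00041491,  0.07620059,  0.0098283 ,  0.03790093,
       -0.10468753]), 'effort': array([-1.00186902e-03, -3.72318363e+01,  2.52405703e+01,  1.70407339e-02,
        1.43113207e-04, -1.17885882e-06]), 'tool_pos': array([187.43460069, 462.85345751, 230.41155943]), 'tool_rot': array([[-8.05364192e-04,  3.75389271e-01,  9.26866898e-01],
       [-1.93285489e-03,  9.26864883e-01, -3.75390135e-01],
       [-9.99997808e-01, -2.09382499e-03, -2.08907979e-05]]), 'force': array([-0.01737841, -0.11440745, -0.17444322]), 'ft_torque': array([ 0.02801462,  0.03158149, -0.01368456]), 'finger_gap': 85.0537672580055}
scene {'fx': 499.92601632992836, 'fy': 499.92601632992836, 'cx': 275.9140614288871, 'cy': 214.55185142829797, 'rvec': array([ 2.02354642, -1.29390506,  0.53862814]), 'tvec': array([-230.33139431,  358.14027605,  978.05905561])} [-312.63248858 -411.70562528  933.10017147] [[0.424, -0.906, -0.011], [-0.631, -0.286, -0.721], [0.65, 0.313, -0.692]]
top {'fx': 383.67085898754186, 'fy': 383.67085898754186, 'cx': 283.01578249143216, 'cy': 204.19001451965957, 'rvec': array([ 2.1410166 , -2.18490828,  0.1095387 ]), 'tvec': array([ -19.5932025 ,  501.97093407, 1107.35419601])} [ 379.60636131  -35.78621664 1154.64729888] [[-0.02, -1.0, -0.007], [-0.994, 0.021, -0.107], [0.107, 0.005, -0.994]]
```

View pics/scene0.png

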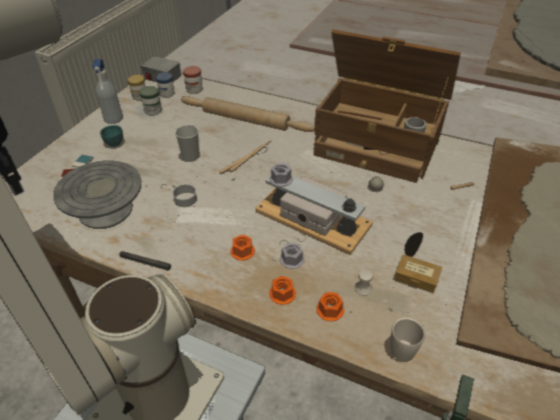

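View pics/top0.png

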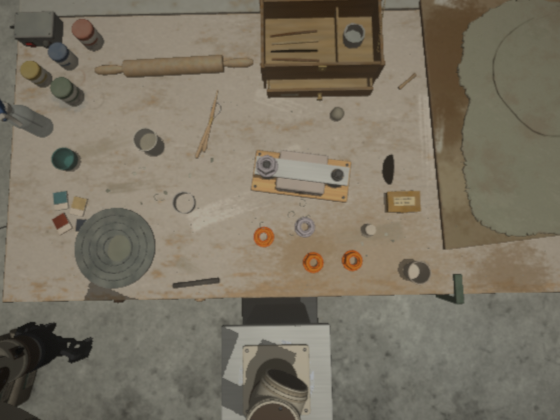

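The scene view shows a grey flanged nut at (292,254), orange look-alikes at (242,246), (282,290) and (331,305), and a fitted nut on the clamp at (281,174). The bare stud is at about (349,207). In the top view the grey nut is at (305,227) and the bare stud at about (338,174). I'll confirm both in enlarged crops.

Run:
```python
from h import *
crop('scene0',240,150,380,270,5.5,'s0c'); crop('top0',240,140,370,245,6,'t0c')
```

```text
(no output)
```

View pics/s0c.png

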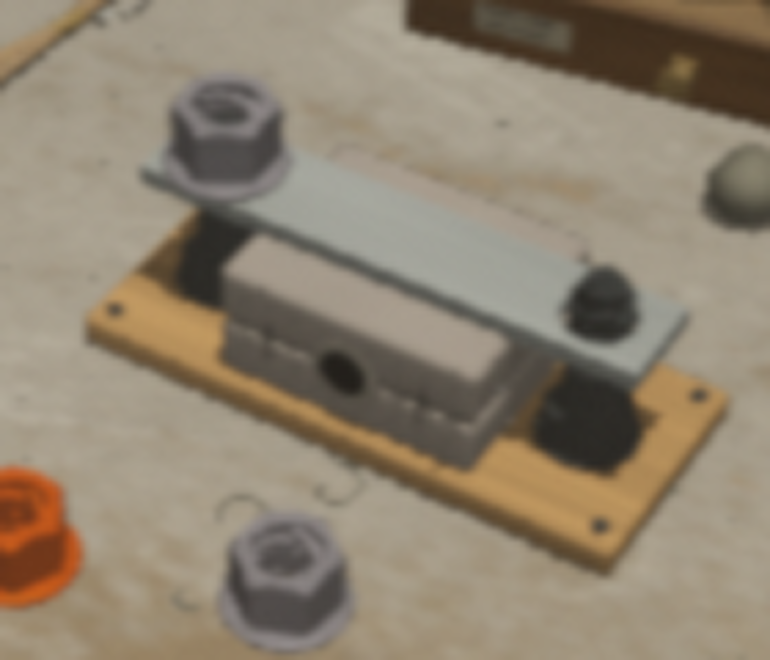

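View pics/t0c.png

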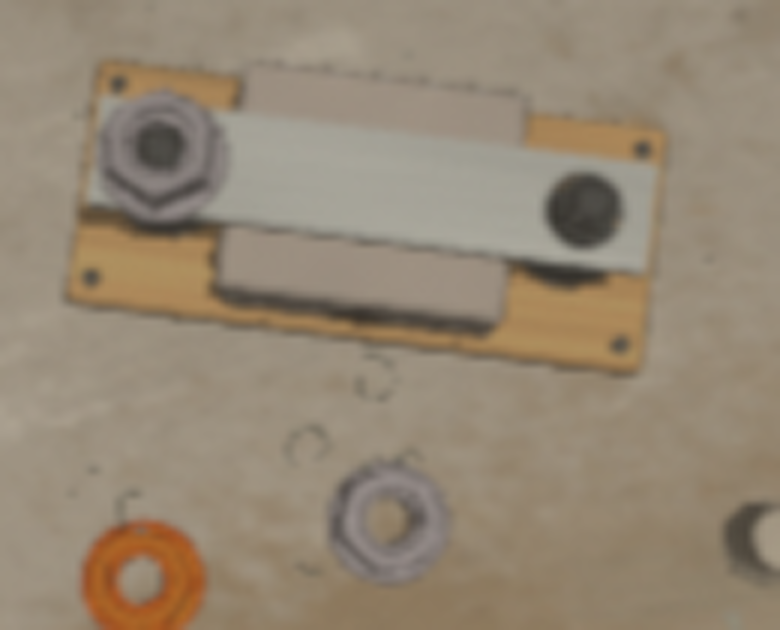

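Run:
```python
from h import *
for n in('top','scene'):
    z=np.load(f'pics/{n}0.npz'); d=z['d']
    v,u=np.mgrid[0:420,0:560]; W=toworld(n,u,v,d); ok=d>0
    def box(a): u0,v0,u1,v1=a; m=np.zeros_like(ok); m[v0:v1,u0:u1]=1; return m&ok
    nb,sb,bb={'top':((290,212,320,242),(325,162,350,188),(285,155,325,175)),'scene':((275,238,310,270),(338,194,360,215),(285,180,335,205))}[n]
    bench=W[box({'top':(200,230,240,250),'scene':(170,205,210,235)}[n])]
    print(n,'bench z',np.median(bench[:,2]))
    P=W[box(nb)]; T=P[(P[:,2]>30)]
    print('nut top',len(T),np.median(T,0),T.mean(0),(T.max(0)+T.min(0))/2,T.max(0)-T.min(0))
    A=P[P[:,2]>4]; print(' all',(A.max(0)+A.min(0))/2,A.max(0)-A.min(0))
    B=W[box(bb)]; print('bar z hist',np.percentile(B[:,2],[5,25,50,75,95]))
    P=W[box(sb)]; print('stud max z',np.sort(P[:,2])[-15:].round(1))
    zt=np.percentile(P[:,2],98)
    for lo in (zt-25,zt-12,zt-6,zt-2.5):
        T=P[P[:,2]>lo]; print('  >',lo.round(1),len(T),T.mean(0).round(1),((T.max(0)+T.min(0))/2).round(1),(T.max(0)-T.min(0)).round(1))
```

```text
top bench z 0.08676964277843313
nut top 134 [432.39829983 -93.1168827   35.36534155] [433.70424492 -93.13120354  35.23637462] [433.98059445 -92.64551099  35.74903423] [49.33209924 47.12807214 10.78544353]
 all [435.48792943 -91.63302566  22.57230961] [88.29626763 83.01649128 37.13889276]
bar z hist [79.50232159 82.83564201 90.38133168 92.34484896 94.67116748]
stud max z [116.2 116.2 116.3 116.4 116.5 116.5 117.1 117.4 117.5 118.3 118.9 119.3
 119.4 120.  120.4]
  > 91.3 279 [ 573.9 -182.    98.4] [ 573.5 -183.2  105.9] [58.1 68.6 29.2]
  > 104.3 59 [ 572.2 -184.4  113.1] [ 571.8 -183.   112.4] [24.5 25.5 16. ]
  > 110.3 48 [ 573.  -184.6  114.7] [ 573.8 -184.7  115.6] [20.5 19.6  9.7]
  > 113.8 32 [ 572.7 -185.5  116.2] [ 572.  -185.7  117.1] [17.  16.7  6.6]
scene bench z 0.18355070698095302
nut top 195 [435.44679967 -92.76090107  34.49788558] [434.41188894 -92.68379187  34.39197717] [433.70639058 -91.79780808  34.61576956] [51.50761712 51.17075216  9.11693471]
 all [448.3500112  -88.84242882  21.59692568] [119.2690869  113.87433595  35.15462246]
bar z hist [ 1.01339276 82.52923756 90.49373192 92.64853284 94.91001986]
stud max z [116.3 116.9 117.3 117.4 117.5 117.5 117.7 118.  118.5 118.5 118.6 119.5
 120.1 120.2 120.5]
  > 92.5 202 [ 571.  -184.2  102.2] [ 576.9 -180.5  106.5] [57.9 67.6 27.9]
  > 105.5 67 [ 570.1 -184.7  113.4] [ 571.2 -184.   113.1] [22.5 20.9 14.7]
  > 111.5 48 [ 571.3 -185.   115.5] [ 572.1 -184.   116.1] [19.9 20.9  8.7]
  > 115.0 25 [ 572.5 -184.6  117.3] [ 572.3 -184.   117.9] [19.6 15.8  5.2]
```

```bash
cat >> h.py <<'E'
def overlay(src,n,polys,u0,v0,u1,v1,s,out):
    p=np.load(f'pics/{src}.npz')['p']; q=cv2.resize(p[v0:v1,u0:u1],None,fx=s,fy=s,interpolation=cv2.INTER_CUBIC)
    for P,col in polys:
        uv=np.array([proj(n,x) for x in P]); uv=((uv+0.5-[u0,v0])*s).round().astype(int)
        cv2.polylines(q,[uv.reshape(-1,1,2)],True,col,1,cv2.LINE_AA)
    cv2.imwrite(f'pics/{out}.png',q)
    return q
def circ(x,y,z,r,n=60,a0=0): a=np.arange(n)*2*np.pi/n+np.radians(a0); return np.stack([x+r*np.cos(a),y+r*np.sin(a),z+0*a],1)
E
python3 - <<'E'
from h import *
r=[]
for n,(a,b) in {'top':((288,210,322,244),(320,158,354,192)),'scene':((274,236,310,272),(332,190,368,226))}.items():
    raw=overlay(n+'0',n,[],*a,11,'x')
    x,y=434,-92.5
    q=overlay(n+'0',n,[(circ(x,y,0,31),(0,255,0)),(circ(x,y,5,31),(0,255,0)),(circ(x,y,36,12.5),(255,255,0))],*a,11,'x')
    x,y=572,-184.5
    s=overlay(n+'0',n,[(circ(x,y,116.5,7),(0,255,0)),(circ(x,y,112,11),(0,255,255)),(circ(x,y,105.5,11),(255,0,255)),(circ(x,y,105.5,15),(255,0,255)),(circ(x,y,92,15),(255,255,0))],*b,11,'x')
    rz=lambda i:cv2.resize(i,(396,396))
    r.append(np.hstack([rz(raw),rz(q)])); cv2.imwrite(f'pics/stud_{n}.png',s)
    cv2.imwrite(f'pics/nut_{n}.png',r[-1])
cv2.imwrite('pics/stud.png',np.hstack([cv2.resize(cv2.imread(f'pics/stud_{n}.png'),(396,396)) for n in('top','scene')]))
E
```

```text
(no output)
```

View pics/nut_top.png

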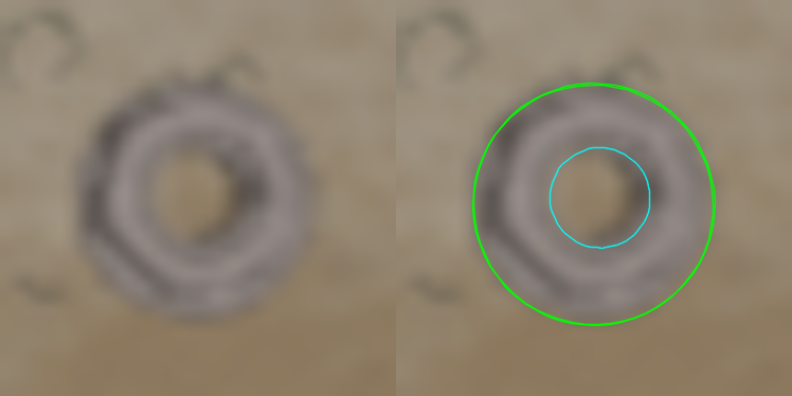

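View pics/nut_scene.png

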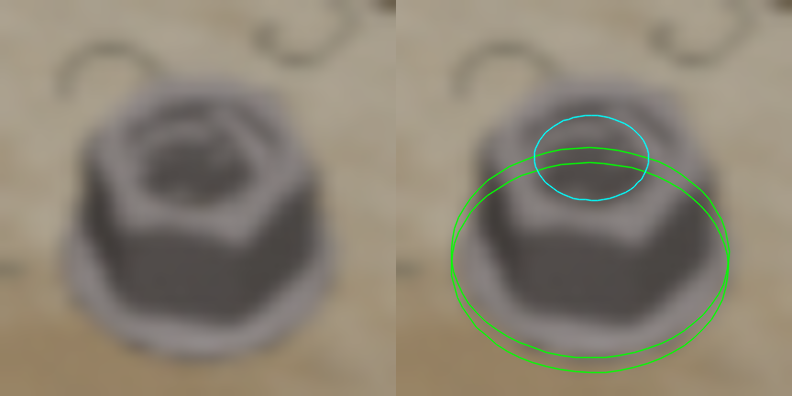

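View pics/stud.png

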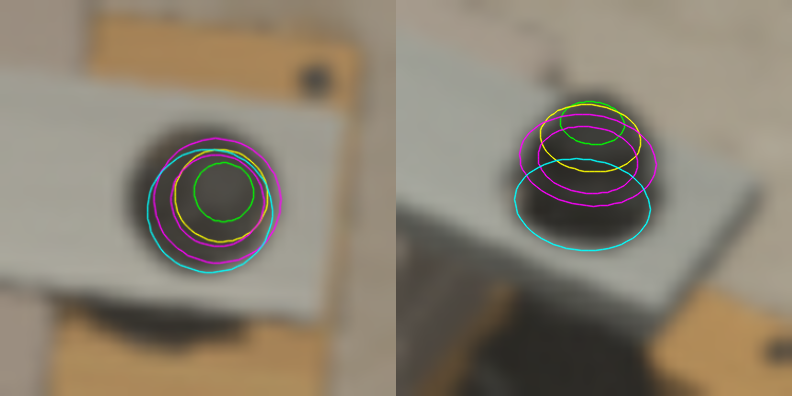

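Run:
```python
from h import *
s=11*396/396.
s=11.0
V=[(125,237),(243,243),(316,192),(88,150)]
W=[atz('scene',274+u/s-.5,236+v/s-.5,36) for u,v in V]
for w in W: print(w.round(1))
for i,j in((0,1),(1,2),(3,0)):
    e=W[j]-W[i]; print(np.linalg.norm(e).round(1),'normal',(np.degrees(np.arctan2(-e[0],e[1]))%60).round(1) , (np.degrees(np.arctan2(e[1],e[0]))%60).round(1))
# fit on top & scene w/ angle candidates
for n,a,(x,y) in (('top',(288,210,322,244),(434.5,-92.5)),('scene',(274,236,310,272),(436,-91.5))):
    ims=[]
    for ang in (20,30,40,):
        ims.append(cv2.resize(overlay(n+'0',n,[(circ(x,y,36,46/np.sqrt(3),6,ang+30),(0,255,0)),(circ(x,y,5,46/np.sqrt(3),6,ang+30),(0,255,255)),(circ(x,y,5,31),(255,255,0))],*a,11,'x'),(266,266)))
    cv2.imwrite(f'pics/hex_{n}.png',np.hstack(ims))
cv2.imwrite('pics/hex.png',np.vstack([cv2.imread('pics/hex_top.png'),cv2.imread('pics/hex_scene.png')]))
```

```text
[406.4 -88.1  36. ]
[ 415.4 -112.    36. ]
[ 435.6 -120.6   36. ]
[426.2 -70.3  36. ]
25.5 normal 20.7 50.7
21.9 normal 6.8 36.8
26.6 normal 12.1 42.1
```

View pics/hex.png

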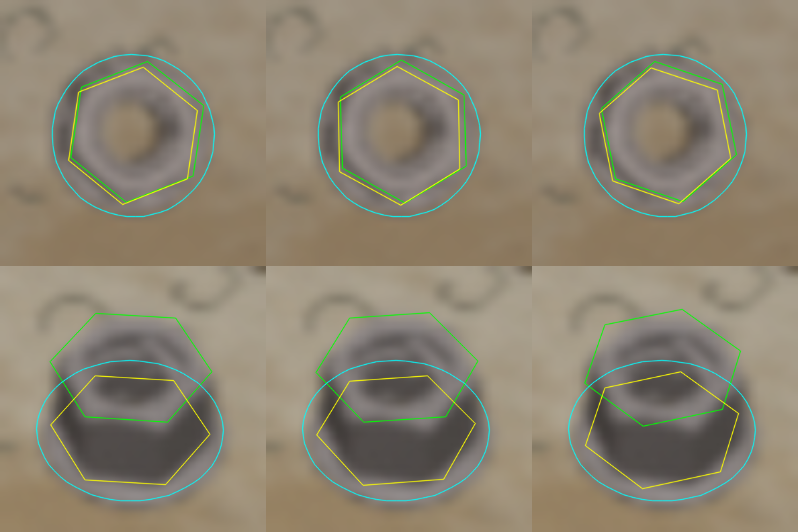

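Run:
```python
from h import *
from scipy.ndimage import map_coordinates
def seg(a,b,n=25): t=np.linspace(0,1,n)[:,None]; return a+(b-a)*t
for n in('scene','top'):
    g=cv2.cvtColor(np.load(f'pics/{n}0.npz')['p'],cv2.COLOR_BGR2GRAY).astype(float)
    G=np.hypot(cv2.Sobel(g,-1,1,0),cv2.Sobel(g,-1,0,1))
    c,R,t=cam(n); o=-R.T@t
    res=[]
    for ang in range(0,60,2):
        best=(-1,)
        for dx in np.arange(-4,5,1.):
            for dy in np.arange(-4,5,1.):
                x,y=435+dx,-92+dy
                T=circ(x,y,36,26.2,6,ang+30);B=circ(x,y,5,26.2,6,ang+30)
                L=[]
                for i in range(6):
                    j=(i+1)%6; m=(T[i]+T[j])/2-[x,y,36]
                    vis=m[:2]@(o[:2]-[x,y])>0
                    L.append(vis)
                    if vis: L_=1; 
                P=[]
                for i in range(6):
                    j=(i+1)%6
                    if L[i]: P+= [seg(T[i],T[j]),seg(B[i],B[j]),seg(T[i],B[i],12),seg(T[j],B[j],12)]
                P=np.vstack(P); q=P@R.T+t; u=c['fx']*q[:,0]/q[:,2]+c['cx']; v=c['fy']*q[:,1]/q[:,2]+c['cy']
                s=map_coordinates(G,[v,u],order=1).mean()
                if s>best[0]: best=(s,x,y)
        res.append((round(best[0],1),ang,best[1],best[2]))
    print(n,sorted(res)[::-1][:10])
```

```text
scene [(np.float64(149.6), 14, np.float64(436.0), np.float64(-93.0)), (np.float64(149.5), 16, np.float64(436.0), np.float64(-93.0)), (np.float64(149.2), 12, np.float64(436.0), np.float64(-93.0)), (np.float64(148.8), 18, np.float64(436.0), np.float64(-93.0)), (np.float64(148.2), 10, np.float64(436.0), np.float64(-93.0)), (np.float64(147.1), 20, np.float64(436.0), np.float64(-93.0)), (np.float64(146.2), 8, np.float64(436.0), np.float64(-93.0)), (np.float64(145.0), 22, np.float64(436.0), np.float64(-93.0)), (np.float64(143.4), 6, np.float64(436.0), np.float64(-93.0)), (np.float64(142.2), 24, np.float64(436.0), np.float64(-93.0))]
top [(np.float64(90.5), 16, np.float64(438.0), np.float64(-94.0)), (np.float64(90.3), 12, np.float64(439.0), np.float64(-88.0)), (np.float64(90.1), 14, np.float64(438.0), np.float64(-94.0)), (np.float64(90.0), 20, np.float64(439.0), np.float64(-88.0)), (np.float64(89.7), 22, np.float64(439.0), np.float64(-88.0)), (np.float64(89.6), 18, np.float64(438.0), np.float64(-94.0)), (np.float64(89.4), 10, np.float64(439.0), np.float64(-88.0)), (np.float64(87.6), 8, np.float64(437.0), np.float64(-95.0)), (np.float64(87.4), 24, np.float64(439.0), np.float64(-88.0)), (np.float64(87.0), 2, np.float64(439.0), np.float64(-88.0))]
```

```bash
python3 -m pendant '[1,0,-1.3,1.4,0, 1,0,-2.6,2.7,0, 1,0,-2.6,2.7,0, 1,0,-2.6,2.7,0, 1,0,-2.6,2.7,0, 1,0,-2.6,2.7,0, 1,0,-2.6,2.7,0, 1,0,-2.6,2.7,0, 1,0,-2.6,2.7,0, 1,0,-2.6,2.7,0, 1,0,-2.6,2.7,0, 1,0,-2.6,2.7,0]'
python3 -m pendant '[1,0,-2.6,2.7,0, 1,1,-2.6,2.7,0, 1,1,-2.6,2.7,0, 1,2,-2.6,2.7,0, 1,2,-1,1,0, 1,2,-0.6,0.6,-7, 1,0,0,0,0, 1,0,0,0,0]'
python3 -c "
from h import *
s=bot.read_state(); print(s)"
```

```text
clock: 1.1
tool_pos: [363.7, 67.7, 231.2]
tool_rot: [[-0.0, 0.375, 0.927], [0.0, 0.927, -0.375], [-1.0, 0.0, -0.0]]
force: [0.9, 0.7, 0.3]
finger_gap: 85.0
clock: 1.77
tool_pos: [431.9, -87.5, 150.6]
tool_rot: [[-0.004, 0.263, 0.965], [0.001, 0.965, -0.263], [-1.0, 0.0, -0.004]]
force: [0.4, 0.5, -0.0]
finger_gap: 85.2
{'clock': 1.7667, 'joint_positions': array([-1.14653479e+01,  1.04913432e+01, -1.64557284e+01,  6.32925510e+01,
        1.74025203e-02,  3.80525519e+00]), 'qvel': array([ 1.44983631, -2.20154682,  1.94867984,  0.6776047 ,  0.09434881,
        0.42616742]), 'effort': array([ -0.56850102, -31.15868568,  22.64232874,  -0.18344801,
        -0.04525116,  -0.12735297]), 'tool_pos': array([431.88401943, -87.50175841, 150.61853431]), 'tool_rot': array([[-4.03836189e-03,  2.63378791e-01,  9.64684044e-01],
       [ 1.12898646e-03,  9.64692496e-01, -2.63376373e-01],
       [-9.99991208e-01,  2.55061191e-05, -4.19312850e-03]]), 'force': array([ 0.44545714,  0.50689342, -0.02138271]), 'ft_torque': array([0.02089493, 0.03684484, 0.00605696]), 'finger_gap': 85.24010046289638}
```

```bash
python3 -m pendant '[1,1.5,-0.4,0.43,0, 1,3,0,0,0, 1,3,0,0,0, 1,3,0,0,0, 1,2,0,0,0, 1,0.6,0,0,0, 1,0.4,0,0,0, 1,0.3,0,0,0, 1,0,0,0,0, 1,0,0,0,0, 1,0,0,0,0]'
python3 -c "
from h import *
grab('scene','s1');crop('s1',240,190,360,290,6.5,'s1c')
s=bot.read_state(); print(s['tool_pos'],s['force'])"
```

```text
clock: 2.68
tool_pos: [437.6, -92.7, 14.9]
tool_rot: [[0.003, 0.26, 0.966], [-0.001, 0.966, -0.26], [-1.0, 0.0, 0.003]]
force: [0.5, 0.0, -0.3]
finger_gap: 85.4
[437.38048235 -92.71074073  14.76480621] [-0.77611945  0.32158076 -0.62399869]
```

View pics/s1c.png

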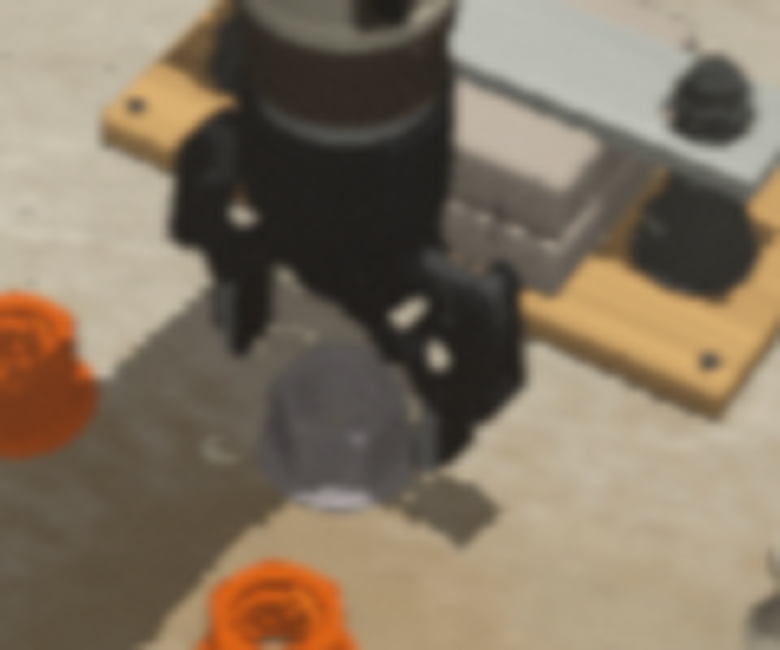

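```bash
python3 -m pendant '[1,0.4,0,-0.2,0, 1,0.3,0,0,0, 1,0,0,0,0, 0.3,0,0,0,0, 0,0,0,0,0, -0.3,0,0,0,0, -1,0,0,0,0, -1,0,0,0,0, -1,0,0,0,0, -1,0,0,0,0]'
python3 -c "
from h import *
s=bot.read_state(); print(s['tool_pos'],s['force'],s['ft_torque'],s['finger_gap'])"
```

```text
clock: 3.57
tool_pos: [434.9, -92.1, 7.0]
tool_rot: [[0.001, 0.26, 0.966], [-0.0, 0.966, -0.26], [-1.0, 0.0, 0.001]]
force: [1.0, 0.3, 3.2]
finger_gap: 45.6
[434.92060603 -92.08362598   7.01499884] [0.96287862 0.33979823 3.18086429] [ 0.08104542 -0.01692897  0.00831504] 45.561386984426534
```

```bash
python3 -m pendant '[0.3,0,0,0,0, 0.3,0,0,0,0, 0.3,0,0,0,0, 0.3,0,0,0,6, 0.3,0,0,0,7, 0.3,0,0,0,7, 0.3,0,0,0,7, 0.3,0,0,0,7, 0.3,0,0,0,7, 0.3,0,0,0,7, 0.3,0,0,0,6, 0.3,0,0,0,6]'
python3 -m pendant '[0.3,0,0,0,0, -1,0,0,0,0, -1,0,0,0,0, -1,0,0,0,0, -1,0,0,0,0, -1,0,0,0,0, 0.3,0,0,0,0, 0.3,0,0,0,0, 0.3,0,0,0,0, 0.3,0,0,0,-6, 0.3,0,0,0,-6, 0.3,0,0,0,-6]'
python3 -m pendant '[0.3,0,0,0,-7, 0.3,0,0,0,-7, 0.3,0,0,0,-7,0.3,0,0,0,-7,0.3,0,0,0,-7,0.3,0,0,0,-7,0.3,0,0,0,0,-1,0,0,0,0, -1,0,0,0,0, -1,0,0,0,0, -1,0,0,0,0, -1,0,0,0,0]'
python3 -c "
from h import *
s=bot.read_state(); print(s['tool_pos'],s['force'],s['ft_torque'],s['finger_gap'],s['joint_positions'])"
```

```text
clock: 4.57
tool_pos: [434.2, -92.0, 6.5]
tool_rot: [[-0.001, 0.967, 0.253], [0.0, 0.253, -0.967], [-1.0, -0.001, -0.0]]
force: [-0.7, -0.3, 0.2]
finger_gap: 55.4
clock: 5.57
tool_pos: [434.2, -92.0, 6.5]
tool_rot: [[-0.001, 0.836, 0.548], [0.0, 0.548, -0.836], [-1.0, -0.0, -0.0]]
force: [0.5, -0.3, 0.5]
finger_gap: 55.9
clock: 6.57
tool_pos: [434.6, -92.1, 6.8]
tool_rot: [[0.0, 0.26, 0.965], [-0.0, 0.965, -0.26], [-1.0, -0.0, 0.0]]
force: [-0.2, -0.7, 1.9]
finger_gap: 45.0
[434.58998581 -92.07126271   6.7926438 ] [-0.20541032 -0.68491888  1.86387345] [-0.01081625  0.11453683 -0.02321626] 44.98707726500675 [-1.19592771e+01  2.13381371e+01 -2.73026161e+01  4.13443913e+01
 -3.52755149e-03  3.13921221e+00]
```

```bash
python3 -m pendant '[-1,-0.5,0,0,0, -1,-1.5,0,0,0, -1,-3,0,0,0, -1,-3,0,0,0, -1,-3,0,0,0, -1,-2.5,0,0.7,0, -1,-1,0,1,0, -1,0,-0.8,2.5,0, -1,0,-0.9,2.5,0, -1,0,-0.9,2.5,0, -1,0,-0.9,2.5,0, -1,0,-0.9,2.0,0]'
python3 -m pendant '[-1,0,-0.6,1.2,0, -1,0,-0.35,0.77,0,-1,0,0,0,0,-1,0,0,0,0,-1,0,0,0,0]'
python3 - <<'E'
from h import *
s=bot.read_state(); print(s['tool_pos'],s['force'],s['ft_torque'],s['finger_gap'],s['joint_positions'])
grab('scene','s2');crop('s2',300,140,420,240,6.5,'s2c')
grab('top','t2');crop('t2',290,120,390,210,6.5,'t2c')
E
```

```text
clock: 7.57
tool_pos: [556.3, -170.7, 151.2]
tool_rot: [[-0.001, 0.26, 0.966], [0.0, 0.966, -0.26], [-1.0, 0.0, -0.001]]
force: [0.0, 0.2, -2.0]
finger_gap: 45.0
clock: 7.98
tool_pos: [570.9, -183.6, 151.4]
tool_rot: [[-0.002, 0.259, 0.966], [0.001, 0.966, -0.259], [-1.0, 0.0, -0.002]]
force: [0.1, 0.5, -2.1]
finger_gap: 44.8
[ 570.87052477 -183.62441289  151.38359417] [ 0.08645766  0.49816558 -2.14352578] [ 0.04315987  0.00383895 -0.02706795] 44.7541990388416 [-1.78370295e+01  2.75697455e+01  8.28684264e+00  7.08191533e+01
  1.24220467e-02 -2.80514062e+00]
```

View pics/s2c.png

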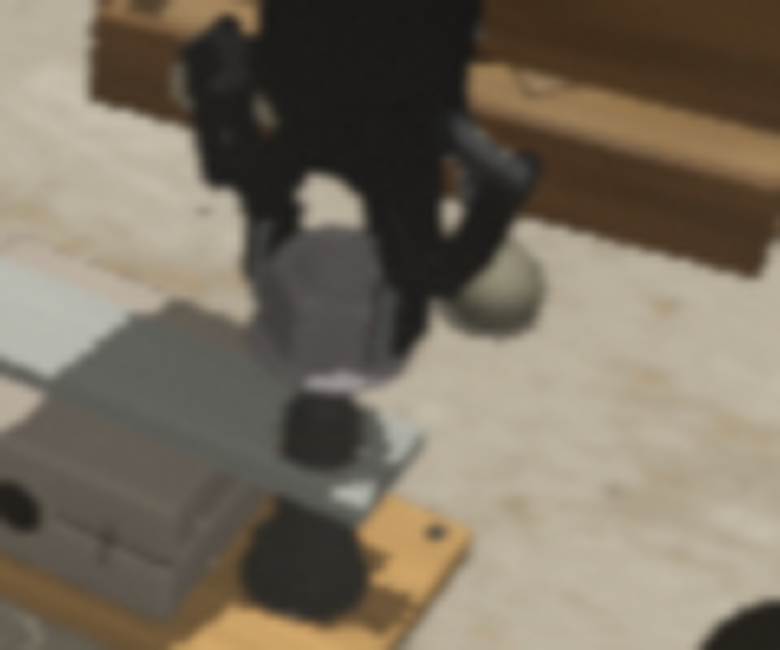

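View pics/t2c.png

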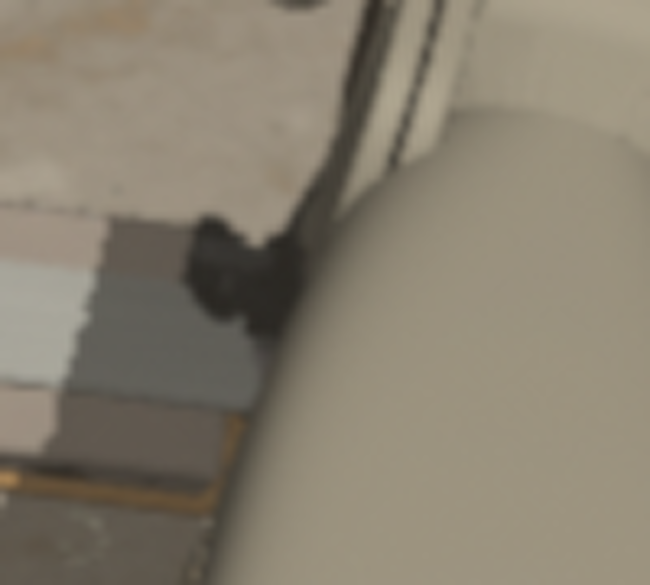

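Run:
```python
from h import *
x,y,z=570.9,-183.6,144.6
a=(330,165,370,205)
q=overlay('s2','scene',[(circ(x,y,z,31),(0,255,0)),(circ(x,y,z+5,31),(0,255,0)),(circ(x,y,z+36,26.56,6,45),(0,255,255))],*a,10,'x')
r=overlay('s2','scene',[],*a,10,'x')
cv2.imwrite('pics/n2.png',np.hstack([r,q]))
ims=[]
b=(320,158,354,192)
for n,b in(('top',(322,160,352,190)),('scene',(334,190,364,220))):
    p=np.load(f'pics/{n}0.npz')['p'][b[1]:b[3],b[0]:b[2]].astype(float)
    p=np.clip(p*2.2-40,0,255).astype(np.uint8); ims.append(cv2.resize(p,(390,390),interpolation=cv2.INTER_CUBIC))
cv2.imwrite('pics/studb.png',np.hstack(ims))
```

```text
(no output)
```

View pics/n2.png

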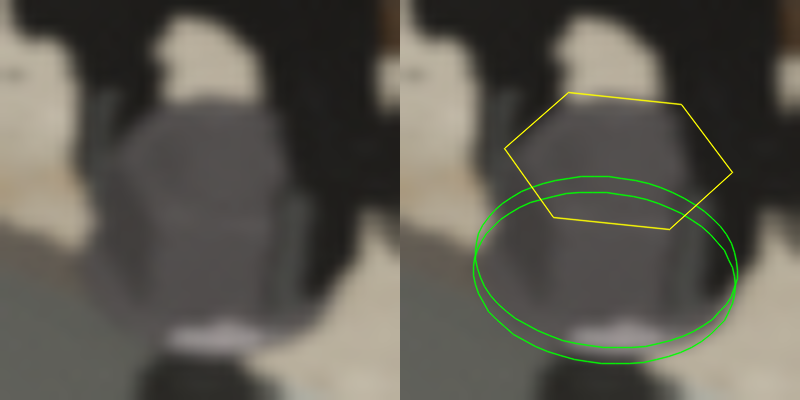

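View pics/studb.png

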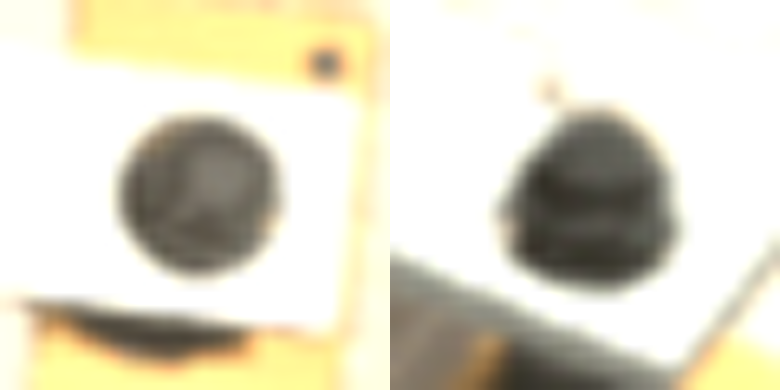

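Run:
```python
from h import *
from scipy.optimize import minimize
for n,b in(('top',(322,160,352,186)),('scene',(334,192,362,216))):
    p=np.load(f'pics/{n}0.npz')['p'].max(2).astype(float)[b[1]:b[3],b[0]:b[2]]
    m=(p<100); nl,lab,st,ce=cv2.connectedComponentsWithStats(m.astype(np.uint8))
    for i in range(1,nl):
        if st[i,4]>40: print(n,'obs',ce[i]+[b[0],b[1]],st[i])
    def mod(x,y):
        S=8; M=np.zeros(((b[3]-b[1])*S,(b[2]-b[0])*S),np.uint8)
        for P in (np.vstack([circ(x,y,92,15),circ(x,y,105.5,15)]),np.vstack([circ(x,y,105.5,11),circ(x,y,112,11),circ(x,y,116.5,7)])):
            uv=np.array([proj(n,q) for q in P]); h=cv2.convexHull((((uv+.5-[b[0],b[1]])*S)-.5).astype(np.float32)).round().astype(np.int32); cv2.fillConvexPoly(M,h,1)
        mm=cv2.moments(M,True); return np.array([mm['m10']/mm['m00'],mm['m01']/mm['m00']]), mm['m00']/S/S, S
    c,a,S=mod(572,-184.5); print(' model',(c+.5)/S-.5+[b[0],b[1]],a)
    e=1; J=np.stack([(np.array(proj(n,(572+e,-184.5,102)))-proj(n,(572,-184.5,102))),(np.array(proj(n,(572,-184.5+e,102)))-proj(n,(572,-184.5,102)))],1); print(J.round(3).tolist())
    J2=(np.array(proj(n,(572,-184.5,103)))-proj(n,(572,-184.5,102))); print('dz',J2)
```

```text
top obs [336.66371681 174.54867257] [  9   9  12  12 113]
 model [337.84896619 175.11288862] 103.53125
[[-0.013, -0.36], [-0.355, 0.008]]
dz [ 0.04858037 -0.06595163]
scene obs [348.86764706 205.40441176] [  9   7  13  13 136]
scene obs [338.31818182 213.45454545] [ 0 18 13  6 44]
 model [348.71295935 205.70478842] 140.3125
[[0.135, -0.389], [-0.253, -0.115]]
dz [ 0.03688815 -0.30076117]
```

Run:
```python
from h import *
from scipy.ndimage import map_coordinates
def fit(src,n,x0,y0,z,arc,hexang=None,R=5):
    g=np.load(f'pics/{src}.npz')['p'].astype(float)
    G=sum(np.hypot(cv2.Sobel(g[...,k],-1,1,0),cv2.Sobel(g[...,k],-1,0,1)) for k in range(3))
    c,Rm,t=cam(n); out=[]
    for dx in np.arange(-R,R+.1,.5):
        for dy in np.arange(-R,R+.1,.5):
            P=circ(x0+dx,y0+dy,z+3,31,120); a=np.arange(120)*3
            P=P[[(lo<=((q-0)%360)<=hi) for q in a for lo,hi in [arc]]]
            q=P@Rm.T+t; u=c['fx']*q[:,0]/q[:,2]+c['cx']; v=c['fy']*q[:,1]/q[:,2]+c['cy']
            out.append((map_coordinates(G,[v,u],order=1).mean().round(1),dx,dy))
    out.sort(reverse=True); o=np.array(out[:12]); print(src,out[:4],'mean',(o[:,1:]*o[:,:1]).sum(0)/o[:,0].sum())
fit('top0','top',434.5,-92.1,0,(0,360))
fit('scene0','scene',434.5,-92.1,0,(150,310))
fit('s2','scene',570.9,-183.6,144.6,(110,310))
# orange & fitted nut in top for sanity not needed
```

```text
top0 [(np.float64(207.4), np.float64(1.5), np.float64(0.0)), (np.float64(207.2), np.float64(1.5), np.float64(-0.5)), (np.float64(207.0), np.float64(2.0), np.float64(-0.5)), (np.float64(206.6), np.float64(2.0), np.float64(0.0))] mean [ 1.79069061 -0.37490881]
scene0 [(np.float64(326.5), np.float64(5.0), np.float64(5.0)), (np.float64(319.0), np.float64(4.5), np.float64(5.0)), (np.float64(312.4), np.float64(4.0), np.float64(5.0)), (np.float64(308.6), np.float64(5.0), np.float64(4.5))] mean [4.0967608  4.67675803]
s2 [(np.float64(508.2), np.float64(0.0), np.float64(-1.5)), (np.float64(507.6), np.float64(0.5), np.float64(-2.0)), (np.float64(506.6), np.float64(0.0), np.float64(-1.0)), (np.float64(506.6), np.float64(0.0), np.float64(-2.0))] mean [-0.16548116 -1.37565395]
```

Run:
```python
from h import *
for n in('top','scene'):
    print(n,[np.round(proj(n,(572,-184.5,z)),2) for z in (92,105.5,114,116.5)])
ims=[]
for src,b in(('top0',(326,162,350,186)),('scene0',(337,192,361,216)),('s2',(337,192,361,216))):
    p=np.load(f'pics/{src}.npz')['p'][b[1]:b[3],b[0]:b[2]].astype(float)
    p=np.clip((p-25)*5,0,255).astype(np.uint8); ims.append(cv2.resize(p,(264,264),interpolation=cv2.INTER_NEAREST))
cv2.imwrite('pics/studd.png',np.hstack(ims))
```

```text
top [array([337.48, 175.58]), array([338.13, 174.69]), array([338.55, 174.12]), array([338.68, 173.96])]
scene [array([348.4 , 208.02]), array([348.9 , 203.98]), array([349.21, 201.4 ]), array([349.31, 200.64])]
```

View pics/studd.png

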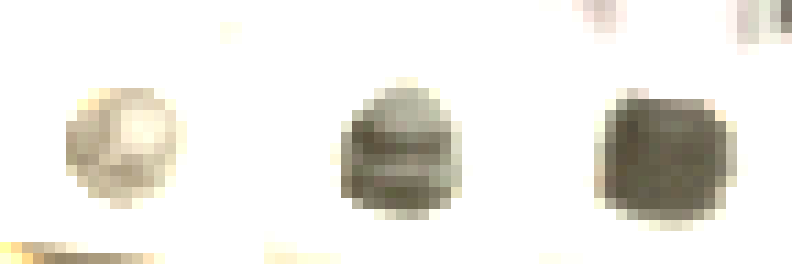

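```bash
python3 -m pendant '[-1,0.7,0,0.1,0, -1,1,0,0,0, -1,0.7,0,0,0, -1,0.2,0,0,0, -1,0.2,0,0,0, -1,0.2,0,0,0, -1,0,0,0,0]'
python3 - <<'E'
from h import *
s=bot.read_state(); print(s['tool_pos'],s['force'],s['ft_torque'])
grab('scene','s3');crop('s3',310,150,390,220,9,'s3c')
E
```

```text
clock: 8.67
tool_pos: [572.7, -184.6, 121.2]
tool_rot: [[-0.001, 0.26, 0.966], [0.0, 0.966, -0.26], [-1.0, 0.0, -0.001]]
force: [0.1, -0.7, -1.6]
finger_gap: 45.2
[ 572.72615902 -184.55224578  121.22080107] [ 0.06148554 -0.69444722 -1.61996775] [-0.00592066  0.03884269  0.01401852]
```

View pics/s3c.png

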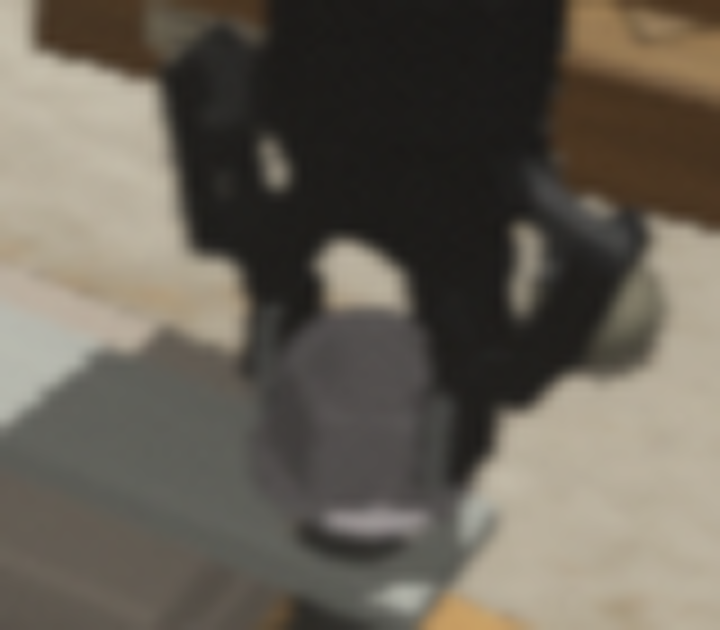

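```bash
python3 -m pendant '[-1,0.15,0,0,0, -1,0.15,0,0,0, -1,0.15,0,0,0, -1,0,0,0,0, -1,0,0,0,0]'
python3 -m pendant '[-1,0.15,0,0,0, -1,0.15,0,0,0, -1,0.1,0,0,0, -1,0,0,0,0, -1,0,0,0,0]'
python3 -c "
from h import *
s=bot.read_state(); print(s['tool_pos'],s['force'],s['ft_torque'])"
```

```text
clock: 9.13
tool_pos: [572.8, -184.6, 117.1]
tool_rot: [[-0.0, 0.26, 0.966], [0.0, 0.966, -0.26], [-1.0, -0.0, -0.0]]
force: [-0.4, 0.9, -1.8]
finger_gap: 45.0
clock: 9.55
tool_pos: [573.1, -184.6, 113.2]
tool_rot: [[0.0, 0.26, 0.966], [0.0, 0.966, -0.26], [-1.0, 0.0, 0.0]]
force: [0.8, 0.1, -1.6]
finger_gap: 44.9
[ 573.09924032 -184.57281345  113.19468212] [ 0.81628001  0.11210937 -1.64876925] [-0.00724933 -0.17566978 -0.00127705]
```

```bash
python3 -m pendant '[-1,0.1,0,0,0, -1,0.1,0,0,0, -1,0,0,0,0, -1,0,0,0,0]'
python3 -m pendant '[-1,0.1,0,0,0, -1,0,0,0,0, -1,0,0,0,0]'
python3 -c "
from h import *
s=bot.read_state(); print(s['tool_pos'],s['force'],s['ft_torque'])"
```

```text
clock: 9.88
tool_pos: [573.4, -184.6, 111.3]
tool_rot: [[0.001, 0.259, 0.966], [0.0, 0.966, -0.259], [-1.0, 0.0, 0.001]]
force: [2.3, 0.4, -1.3]
finger_gap: 45.2
clock: 10.13
tool_pos: [573.4, -184.5, 110.3]
tool_rot: [[0.001, 0.259, 0.966], [0.0, 0.966, -0.259], [-1.0, 0.0, 0.001]]
force: [4.4, 1.1, -1.2]
finger_gap: 44.9
[ 573.43906695 -184.49319302  110.30932457] [ 4.40718097  1.07043135 -1.16254414] [ 0.18521945 -0.80887203 -0.03144354]
```

```bash
python3 -m pendant '[-1,0,0.03,0.1,0, -1,0,0,0,0, -1,0,0,0,0]'
python3 -m pendant '[-1,0.1,0,0,0, -1,0,0,0,0, -1,0,0,0,0]'
python3 -m pendant '[-1,0.1,0,0,0, -1,0,0,0,0, -1,0,0,0,0]'
python3 -c "
from h import *
s=bot.read_state(); print(s['tool_pos'],s['force'],s['ft_torque'])"
```

```text
clock: 10.38
tool_pos: [573.7, -184.6, 110.1]
tool_rot: [[-0.001, 0.26, 0.966], [0.0, 0.966, -0.26], [-1.0, -0.0, -0.001]]
force: [2.5, 0.8, -1.6]
finger_gap: 45.0
clock: 10.63
tool_pos: [573.7, -184.5, 109.0]
tool_rot: [[-0.001, 0.26, 0.966], [0.0, 0.966, -0.26], [-1.0, 0.0, -0.001]]
force: [2.3, 0.7, -1.6]
finger_gap: 45.6
clock: 10.88
tool_pos: [573.8, -184.5, 108.3]
tool_rot: [[-0.0, 0.26, 0.966], [0.0, 0.966, -0.26], [-1.0, 0.0, -0.0]]
force: [0.2, 1.3, -1.0]
finger_gap: 45.1
[ 573.78119157 -184.51966406  108.25659267] [ 0.15385465  1.2622267  -0.97426351] [ 0.34513277 -0.20199537  0.00934556]
```

```bash
python3 -m pendant '[-1,0.05,0,0,0, -1,0,0,0,0, -1,0,0,0,0]'
python3 -m pendant '[-1,0.05,0,0,0, -1,0,0,0,0, -1,0,0,0,0]'
python3 -c "
from h import *
s=bot.read_state(); print(s['tool_pos'],s['force'],s['ft_torque'])"
```

```text
clock: 11.13
tool_pos: [573.9, -184.6, 108.1]
tool_rot: [[0.0, 0.26, 0.966], [-0.0, 0.966, -0.26], [-1.0, 0.0, 0.0]]
force: [-1.2, 2.0, 3.5]
finger_gap: 45.4
clock: 11.38
tool_pos: [574.0, -184.6, 108.1]
tool_rot: [[0.001, 0.26, 0.966], [-0.0, 0.966, -0.26], [-1.0, 0.0, 0.001]]
force: [-0.6, 2.3, 5.4]
finger_gap: 45.0
[ 573.95716568 -184.5703192   108.08031401] [-0.57360522  2.3226308   5.40998412] [0.49503337 0.40028016 0.00609852]
```

```bash
python3 -m pendant '[-1,0,0.03,0,-4, -1,0,0,0,-4, -1,0,0,0,-4, -1,0,0,0,-4, -1,0,0,0,0]'
python3 -m pendant '[-1,0,0,0,-4, -1,0,0,0,-4, -1,0,0,0,-4, -1,0,0,0,0]'
python3 -c "
from h import *
s=bot.read_state(); print(s['tool_pos'],s['force'],s['ft_torque'],s['joint_positions'][5])"
```

```text
clock: 11.8
tool_pos: [575.0, -184.9, 108.7]
tool_rot: [[0.003, -0.019, 1.0], [-0.001, 1.0, 0.019], [-1.0, -0.001, 0.003]]
force: [0.0, 2.0, 6.6]
finger_gap: 44.9
clock: 12.13
tool_pos: [575.2, -185.0, 108.9]
tool_rot: [[0.003, -0.226, 0.974], [-0.002, 0.974, 0.226], [-1.0, -0.002, 0.003]]
force: [-0.4, 1.6, 7.6]
finger_gap: 45.1
[ 575.15418166 -184.99084145  108.94198478] [-0.43995299  1.60256381  7.63072555] [ 0.21991062  0.07033058 -0.04003145] -30.887383117656682
```

```bash
python3 -m pendant '[-1,-0.03,0,0,-5, -1,-0.02,0,0,-5, -1,-0.02,0,0,-5, -1,0,0,0,0]'
python3 -m pendant '[-1,-0.03,0,0,-5, -1,-0.02,0,0,-5, -1,-0.02,0,0,-5, -1,0,0,0,0]'
python3 -c "
from h import *
s=bot.read_state(); print(s['tool_pos'],s['force'],s['ft_torque'],s['joint_positions'][5])"
```

```text
clock: 12.47
tool_pos: [573.9, -184.7, 107.4]
tool_rot: [[-0.0, -0.47, 0.883], [-0.001, 0.883, 0.47], [-1.0, -0.0, -0.001]]
force: [0.9, 0.3, -1.3]
finger_gap: 45.0
clock: 12.8
tool_pos: [573.8, -184.5, 107.9]
tool_rot: [[-0.001, -0.681, 0.733], [-0.0, 0.733, 0.681], [-1.0, 0.0, -0.001]]
force: [0.3, 0.9, -2.4]
finger_gap: 45.0
[ 573.76391037 -184.4971565   107.94471084] [ 0.33886529  0.91101496 -2.41214344] [ 0.04053948 -0.18459533  0.00628481] -60.71365893982419
```

```bash
python3 -m pendant '[-1,0.1,0,0,0, -1,0.1,0,0,0, -1,0,0,0,0,-1,0,0,0,0]'
python3 -m pendant '[-1,0.1,0,0,0, -1,0,0,0,0, -1,0,0,0,0]'
python3 -c "
from h import *
s=bot.read_state(); print(s['tool_pos'],s['force'],s['ft_torque'],s['joint_positions'][5])"
```

```text
clock: 13.13
tool_pos: [573.8, -184.3, 106.2]
tool_rot: [[-0.001, -0.681, 0.733], [0.0, 0.733, 0.681], [-1.0, 0.0, -0.0]]
force: [0.8, -0.5, -2.5]
finger_gap: 45.0
clock: 13.38
tool_pos: [573.9, -184.3, 105.5]
tool_rot: [[-0.0, -0.681, 0.732], [-0.0, 0.732, 0.681], [-1.0, 0.0, -0.0]]
force: [0.5, 0.4, -2.4]
finger_gap: 45.1
[ 573.89667638 -184.32431313  105.49041943] [ 0.4589384   0.41193518 -2.43993247] [ 0.01807975 -0.11536159  0.01393718] -60.73315404806157
```

```bash
python3 -m pendant '[-1,0.05,0,0,0, -1,0.05,0,0,0, -1,0,0,0,0,-1,0,0,0,0]'
python3 -m pendant '[-1,0.06,0,0,0, -1,0,0,0,0, -1,0,0,0,0]'
python3 -c "
from h import *
s=bot.read_state(); print(s['tool_pos'],s['force'],s['ft_torque'],s['joint_positions'][5])"
```

```text
clock: 13.72
tool_pos: [574.2, -184.4, 105.1]
tool_rot: [[0.001, -0.681, 0.732], [-0.0, 0.732, 0.681], [-1.0, -0.001, 0.0]]
force: [-0.4, -0.5, 1.8]
finger_gap: 45.4
clock: 13.97
tool_pos: [574.3, -184.5, 105.0]
tool_rot: [[0.001, -0.681, 0.732], [-0.0, 0.732, 0.681], [-1.0, -0.001, 0.001]]
force: [-1.9, 0.8, 6.4]
finger_gap: 45.0
[ 574.33825881 -184.4543235   105.03490032] [-1.9483726   0.84851963  6.41504966] [0.11969413 0.28162564 0.07701829] -60.75163197345853
```

```bash
python3 -m pendant '[-1,0.02,0,0,5, -1,0.02,0,0,5, -1,0.025,0,0,5, -1,0.025,0,0,5, -1,0,0,0,0]'
python3 -m pendant '[-1,0.025,0,0,5, -1,0.025,0,0,5, -1,0.025,0,0,5, -1,0.025,0,0,5, -1,0,0,0,0]'
python3 -c "
from h import *
s=bot.read_state(); print(s['tool_pos'],s['force'],s['ft_torque'],s['joint_positions'][5])"
```

```text
clock: 14.38
tool_pos: [574.8, -184.6, 104.0]
tool_rot: [[0.002, -0.389, 0.921], [-0.001, 0.921, 0.389], [-1.0, -0.002, 0.002]]
force: [0.2, 0.2, 4.4]
finger_gap: 45.2
clock: 14.8
tool_pos: [574.7, -184.5, 103.1]
tool_rot: [[0.002, -0.051, 0.999], [-0.0, 0.999, 0.051], [-1.0, -0.001, 0.002]]
force: [-0.0, 0.5, 5.6]
finger_gap: 45.2
[ 574.69057458 -184.4509825   103.07473519] [-0.02492828  0.49879631  5.56745931] [ 0.05881423  0.19988716 -0.08937464] -20.7243140746224
```

Threading at 1.9 mm per 40°, close to the 2.0 expected from an 18 mm lead, and with low force. I'll carry on.

```bash
python3 -m pendant '[-1,0.025,0,0,5, -1,0.025,0,0,5, -1,0.025,0,0,5, -1,0.025,0,0,5, -1,0,0,0,0]'
python3 -m pendant '[-1,0.025,0,0,5, -1,0.025,0,0,5, -1,0.025,0,0,5, -1,0.025,0,0,5, -1,0,0,0,0]'
python3 -c "
from h import *
s=bot.read_state(); print(s['tool_pos'],s['force'],s['ft_torque'],s['joint_positions'][5])"
```

```text
clock: 15.22
tool_pos: [574.6, -184.2, 102.1]
tool_rot: [[0.002, 0.293, 0.956], [-0.0, 0.956, -0.293], [-1.0, 0.0, 0.002]]
force: [-1.5, 1.2, 5.7]
finger_gap: 45.1
clock: 15.63
tool_pos: [574.7, -184.0, 101.1]
tool_rot: [[0.002, 0.603, 0.798], [0.0, 0.798, -0.603], [-1.0, 0.001, 0.001]]
force: [0.1, 1.5, 6.2]
finger_gap: 45.2
[ 574.6918506  -183.993136    101.11613457] [0.13971884 1.52187343 6.18530042] [ 0.32399092  0.2081341  -0.05939812] 19.27488033723162
```

```bash
python3 -m pendant '[-1,0.025,0,0,5, -1,0.025,0,0,5, -1,0.025,0,0,5, -1,0.025,0,0,5, -1,0,0,0,0]'
python3 -c "
from h import *
s=bot.read_state(); print(s['tool_pos'],s['force'],s['ft_torque'],s['joint_positions'][5])"
python3 -m pendant '[-1,0.025,0,0,5, -1,0.025,0,0,5, -1,0,0,0,0]'
python3 -c "
from h import *
s=bot.read_state(); print(s['tool_pos'],s['force'],s['ft_torque'],s['joint_positions'][5])"
```

```text
clock: 16.05
tool_pos: [574.8, -183.8, 100.1]
tool_rot: [[0.002, 0.839, 0.544], [0.001, 0.544, -0.839], [-1.0, 0.002, 0.001]]
force: [-0.7, 2.1, 6.3]
finger_gap: 45.4
[ 574.79750038 -183.80026665  100.131359  ] [-0.70212511  2.0707102   6.30284198] [ 0.34362685  0.12711647 -0.01860847] 39.27387282498353
clock: 16.3
tool_pos: [574.9, -183.7, 99.6]
tool_rot: [[0.002, 0.921, 0.39], [0.001, 0.39, -0.921], [-1.0, 0.002, 0.0]]
force: [-0.3, 2.4, 6.1]
finger_gap: 45.1
[ 574.90064038 -183.72667572   99.63152473] [-0.33358285  2.36299198  6.12813789] [ 0.46507644  0.10929365 -0.06584794] 49.27592712859715
```

```bash
for i in 1; do python3 -m pendant '[-1,0.025,0,0,5, -1,0.025,0,0,5, -1,0,0,0,0]'; python3 -c "
from h import *
s=bot.read_state(); print(s['tool_pos'],s['force'],s['ft_torque'],s['joint_positions'][5])"
python3 -m pendant '[-1,0.025,0,0,5, -1,0,0,0,0, -1,0,0,0,0]'; python3 -c "
from h import *
s=bot.read_state(); print(s['tool_pos'],s['force'],s['ft_torque'],s['joint_positions'][5])"
done
```

```text
clock: 16.55
tool_pos: [575.0, -183.6, 99.1]
tool_rot: [[0.002, 0.975, 0.224], [0.001, 0.224, -0.975], [-1.0, 0.003, -0.0]]
force: [-0.1, 1.7, 6.9]
finger_gap: 45.5
[ 574.96770662 -183.63629048   99.13153164] [-0.07857244  1.74514638  6.91243656] [ 0.49086003  0.01405484 -0.01625404] 59.27506990627008
clock: 16.8
tool_pos: [575.0, -183.6, 98.9]
tool_rot: [[0.003, 0.99, 0.141], [0.001, 0.141, -0.99], [-1.0, 0.003, -0.001]]
force: [-0.2, 2.2, 5.0]
finger_gap: 44.9
[ 575.00159634 -183.63016591   98.89542782] [-0.24584333  2.16205852  4.97460736] [ 0.48376614 -0.00534589 -0.08813459] 64.12218341765582
```

```bash
python3 -m pendant '[-1,0.025,0,0,5, -1,0.025,0,0,5, -1,0,0,0,0]'; python3 -c "
from h import *
s=bot.read_state(); print(s['tool_pos'],s['force'],s['ft_torque'],s['joint_positions'][5])"
python3 -m pendant '[-1,0.02,0,0,4, -1,0,0,0,0, -1,0,0,0,0]'; python3 -c "
from h import *
s=bot.read_state(); print(s['tool_pos'],s['force'],s['ft_torque'],s['joint_positions'][5])
grab('scene','s4');crop('s4',310,150,390,220,9,'s4c')"
```

```text
clock: 17.05
tool_pos: [575.3, -183.7, 98.8]
tool_rot: [[0.003, 0.999, -0.035], [0.001, -0.035, -0.999], [-1.0, 0.003, -0.001]]
force: [1.0, 2.5, 6.6]
finger_gap: 45.4
[ 575.26317897 -183.71433661   98.77926529] [1.04352685 2.53711275 6.55293322] [ 0.49332102  0.07556391 -0.06609563] 74.27352385304376
clock: 17.3
tool_pos: [575.3, -183.7, 98.8]
tool_rot: [[0.003, 0.995, -0.103], [0.001, -0.103, -0.995], [-1.0, 0.003, -0.001]]
force: [0.2, 1.7, 8.2]
finger_gap: 45.4
[ 575.29961475 -183.74345651   98.75198391] [0.16090469 1.72429923 8.21771002] [ 0.56009384  0.20501977 -0.14556102] 78.12576763221794
```

View pics/s4c.png

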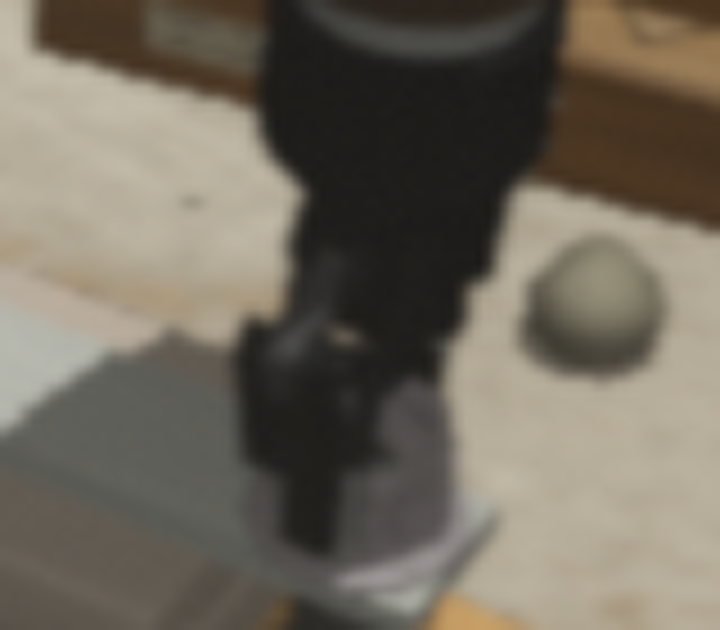

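```bash
C='
from h import *
s=bot.read_state(); print(s["tool_pos"].round(2),s["force"].round(1),s["ft_torque"].round(3),s["joint_positions"][5])'
python3 -m pendant '[-1,0,0,0,2, -1,0,0,0,2, -1,0,0,0,0]'|tail -2; python3 -c "$C"
python3 -m pendant '[-1,0,0,0,2, -1,0,0,0,1, -1,0,0,0,0]'|tail -2; python3 -c "$C"
```

```text
force: [0.2, 2.2, 7.4]
finger_gap: 45.3
[ 575.29 -183.8    98.77] [0.2 2.2 7.4] [ 0.552  0.222 -0.103] 82.16930235556829
force: [0.5, 1.3, 7.5]
finger_gap: 45.0
[ 575.27 -183.73   98.74] [0.5 1.3 7.5] [ 0.494  0.255 -0.007] 85.1235413514271
```

```bash
C='
from h import *
s=bot.read_state(); print(s["tool_pos"].round(2),s["force"].round(1),s["ft_torque"].round(3),s["joint_positions"][5])'
python3 -m pendant '[-1,0,0,0,2, -1,0,0,0,1, -1,0,0,0,0]'|tail -1; python3 -c "$C"
python3 -m pendant '[-1,0,0,0,2, -1,0,0,0,0, -1,0,0,0,0]'|tail -1; python3 -c "$C"
```

```text
finger_gap: 45.4
[ 575.32 -183.57   98.73] [1.6 1.4 8.1] [0.651 0.361 0.111] 88.09772127402988
finger_gap: 45.2
[ 575.41 -183.42   98.71] [1.3 1.8 8.2] [0.69  0.296 0.02 ] 90.09965176719824
```

```bash
C='
from h import *
s=bot.read_state(); print(s["tool_pos"].round(2),s["force"].round(1),s["ft_torque"].round(3),s["joint_positions"][5])'
python3 -m pendant '[-1,0,0,0,2, -1,0,0,0,0, -1,0,0,0,0]'|tail -1; python3 -c "$C"
python3 -m pendant '[-1,0,0,0,2, -1,0,0,0,0, -1,0,0,0,0]'|tail -1; python3 -c "$C"
```

```text
finger_gap: 44.7
[ 575.42 -183.35   98.68] [1.  3.1 7.8] [0.679 0.279 0.282] 92.06353249065369
finger_gap: 45.0
[ 575.45 -183.3    98.68] [0.9 1.8 7.2] [0.687 0.254 0.519] 94.02027582772155
```

```bash
C='
from h import *
s=bot.read_state(); print(s["tool_pos"].round(2),s["force"].round(1),s["ft_torque"].round(3),s["joint_positions"][5])'
python3 -m pendant '[-1,-0.06,0,0,0, -1,-0.06,0,0,0, -1,0,0,0,0]'|tail -1; python3 -c "$C"
```

```text
finger_gap: 45.1
[ 575.44 -183.28   98.69] [4.2 3.3 2.6] [ 0.761 -0.464  0.793] 94.07800315867436
```

```bash
C='
from h import *
s=bot.read_state(); print(s["tool_pos"].round(2),s["force"].round(1),s["ft_torque"].round(3),s["joint_positions"][5],s["finger_gap"])'
python3 -m pendant '[-0.1,-0.03,0,0,0, 0.3,0,0,0,0, 0.8,0,0,0,0, 0.8,0,0,0,0, 0.8,0,0,0,0, 0.8,0,0,0,0]'|tail -1; python3 -c "$C"
python3 -m pendant '[0.8,-0.5,0,0,0, 0.8,-2,0,0,0, 0.8,-3,0,0,0,0.8,-3,0,0,0, 0.8,-3,0,0,0, 0.8,-2,0,0,0,0.8,0,0,0,0]'|tail -1; python3 -c "$C
grab('scene','s5');crop('s5',280,150,380,230,8,'s5c')"
```

```text
finger_gap: 77.0
[ 573.62 -184.58   98.42] [-0.3  0.4 -0.7] [ 0.017  0.064 -0.023] 94.2433734742807 77.0164539028669
finger_gap: 76.5
[ 576.51 -185.25  240.16] [0.3 0.7 1.2] [-0.05  -0.036 -0.027] 94.24733766474688 76.51812146199276
```

View pics/s5c.png

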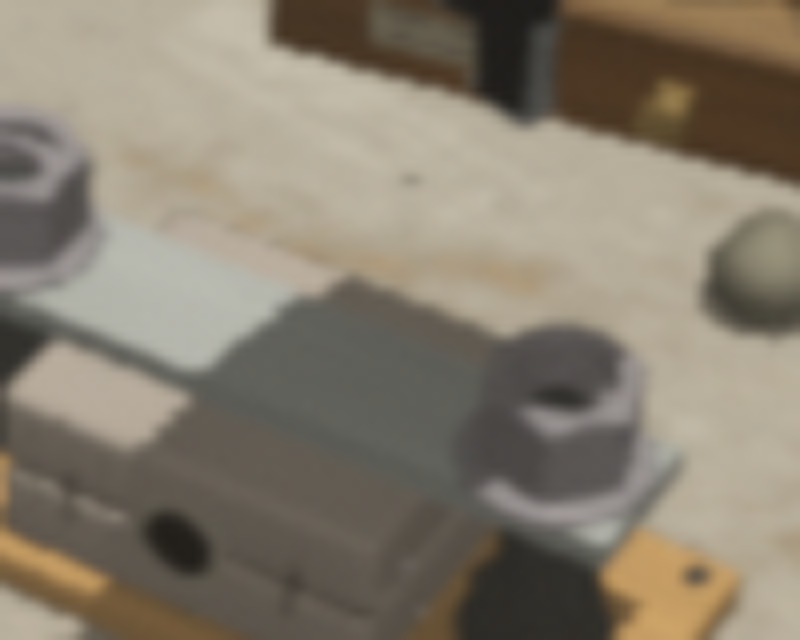

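```bash
python3 -m pendant '[0.8,-1,0,0,0,0.8,0,0,0,0,0.8,0,0,0,0,0.8,0,0,0,0,0.8,0,0,0,0,0.8,0,0,0,0]'|tail -1
python3 - <<'E'
from h import *
grab('scene','s6')
for k in('s5','s6'):
    d=np.load(f'pics/{k}.npz')['d']; v,u=np.mgrid[0:420,0:560]; W=toworld('scene',u,v,d)
    for nm,b,in (('new',(335,188,366,216)),('old',(268,160,296,186))):
        P=W[b[1]:b[3],b[0]:b[2]].reshape(-1,3); P=P[(P[:,2]>110)&(P[:,2]<150)]; T=P[P[:,2]>P[:,2].max()-9]
        print(k,nm,np.percentile(P[:,2],[50,75,85,95]).round(1),T.mean(0).round(1))
a,b=[np.load(f'pics/{k}.npz')['p'][188:216,335:366].astype(int) for k in('s5','s6')]; print(abs(a-b).mean())
E
```

```text
finger_gap: 77.1
s5 new [123.7 127.1 128.5 129.8] [ 572.1 -184.7  127.1]
s5 old [123.5 127.8 128.5 130.1] [602.2  13.2 127.6]
s6 new [123.7 127.4 128.4 129.6] [ 572.1 -184.8  127.3]
s6 old [124.1 127.5 128.8 129.7] [601.9  13.  127.3]
0.5207373271889401
```

The new nut's top stands at the same height as the other clamp nut, about 128 mm, and it isn't moving.

```bash
python3 -c "
from plant import bot
print(bot.sign_off())"
```

```text
the job is handed in; nothing more can be done
None
```

The grey flanged nut is on the bare stud, run down until its flange bears on the clamp bar, and released. I handed the job in at about 19 s of robot time; sign-off reports no verdict.

- **Grasp:** I gripped the nut across its flats and regripped it at 60° to centre it in the jaws.
- **Drop-in:** Turned counter-clockwise with about 7–10 N on the thread, it climbed about 0.9 mm and dropped in somewhere between 28° and 43° of turn. I only noticed after turning some 15° further. Lowering it then showed it resting about 4 mm below the high point.
- **Running down:** Clockwise it followed the 18 mm lead, 6.2 mm in about 127°, with about 8 N of downward push and no binding. After the flange touched the bar it turned about 25° more, taking up the slack.
- **Snugging:** I stopped when the torque rose to about 0.5 N m. It read 0.8 N m when I eased the downward pressure just before letting go.
- **Last checks:** The nut's top is at about 128 mm, level with the nut on the other stud. Its flange lies on the bar, it did not move between two pictures about 0.6 s apart, and the gripper was over 100 mm clear and touching nothing.
- **Disagreement:** The two cameras disagreed by 2–3 mm on where the stud is. I settled it by side force during lowering, which peaked at about 4.5 N.

I did not re-photograph the other things on the bench at the end. No contact showed on the wrist sensor away from the nut and stud.

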